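# Open a pressure cooker: sprung catch, bayonet lid, lid onto the board

## Robot

A 7-joint arm with a two-finger parallel gripper is mounted at the origin on a cart in front of the work surface, level with it; the furniture and walls round the work are solid. World frame = base frame: x ahead of the robot, y to its left, z up, the work surface at z = 0. Lengths are in mm, angles in rad, forces in N, time in s.
With the tool pointing down it reaches from about 400 to 900 mm from the base axis. Payload 5.6 kg.
Tool frame: the origin (TCP) lies midway between the tips of the shut fingers; the grasp point (between the pads) lies 19 mm behind it; z points along the fingers, y is the line along which they close (so a half turn about z gives the same grasp; the last joint's range is limited). The gripper opens to 92 mm and grips with 3 to 60 N. Pads are 20 mm wide; open, the fingers measure 128 mm over their backs; the gripper's body (75 mm by 189 mm) begins 69 mm behind the grasp point.
Start: joints at [-1.329, 0.468, -0.012, 1.603, 0.006, 1.071, -0.056], TCP at [182.669, 623.812, 214.592] pointing down, gripper open.
Joint ranges: [-2.53, 2.53], [-0.31, 2.02], [-1.57, 1.55], [0.28, 2.44], [-1.29, 4.43], [0.15, 1.84], [-2.92, 2.92]. Speed limits (rad/s): [2.57, 2.57, 3.14, 3.14, 3.14, 3.14, 3.14].

## Interface

Orientations are given as a unit quaternion [x, y, z, w].
In Python, from rig import env gives the robot as it stands.
- The arm moves only by the tool jog_arm, never from a script. Its argument "plan" is a list of rows, each an object with "delta_pos": the shift along the tool's x, y, z in mm, a list of three; "rot": the turn, a rotation vector about the tool's x, y, z in rad, a list of three; "hand": the closure, from -1 (fully open) to 1 (shut). In form: [{"delta_pos": [tx, ty, tz], "rot": [rx, ry, rz], "hand": hand}, ...]. A call has exactly 8 rows; each row shifts and turns the commanded pose from where the row before left it, along the tool's axes as they then stand; what a row does not reach is not made up. A row lasts 1/12 s, in which the tool goes at most 41.7 mm and 7.16 degrees, less where a joint would pass 70% of its speed; a pose out of reach is approached as far as the arm can. A call with a gripper value outside its range is refused whole. The fingers move at their own pace and stop on an object; "newtons" is the grip in N (left out, the last holds). Time passes only in rows, so rows that do not move let the fingers close, or fill a call up. It gives the time, the measured TCP pose, the force, the opening and the grip force at its end, in the units of the state.
- env.read_state(): the state, without advancing time (a new reading comes with each control period).
- env.snapshot(name): name is "scene" or "top"; returns a dict with "image" (420x560x3 uint8, red, green, blue), "range_z" (420x560 float32, mm along the optical axis (not along the pixel's ray), 0 where there is no reading), "fx", "fy", "cx", "cy" (pixels), "R" (3x3) and "t" (3): a world point X has camera coordinates R X + t. Camera axes: x right, y down, z forward; pixel columns grow to the right and rows downward; lengths in mm; the calibration is good to about 2 mm. A picture is of the moment at which its call begins.
- env.job_done(): hands the job in; it is judged then, once.
The state is a dict: "time_s": time; "joints": joint angles; "qd": joint speeds; "effort": joint torques, N m; "tcp_pos": TCP position; "eef_rot": TCP orientation; "force": force on the tool from outside, world axes, zero at the start; "wrist_torque": the same for the moment, N m; "finger_gap": finger opening in mm; "finger_force": force on a finger pad.
Only numpy, scipy, OpenCV 4.12 (cv2) and the standard library are available. Lean on these libraries where they do the work, as an engineer would, in place of code of your own. Each camera call takes 0.05 s, during which the arm holds its last target. There are 200 camera calls.

## Task

Open the pressure cooker. Draw the orange catch on the lid's handle fully back and keep it back while you turn the lid anticlockwise (seen from above) until it stops, then let go so that the catch springs home and the lid rests loose on the pot. Then take the lid by its black knob, lift it off level so that it does not drip, lay it gently right side up on the middle of the chopping board and let go, without knocking over or moving the mugs, the lemon or the garlic.

Things in the scene. Friction and masses are not known exactly. Their poses are not given: they have to be found in the camera images.
- cooker: Small steel pressure cooker, stands firm (cannot be moved). Round pot, 160 mm diameter, rim 115 mm high; origin at the centre of its base on the worktop, z up. Black handle along its -x: 26 mm wide, top 71 mm high, ends 217 mm from the pot's axis. Short helper handle along +x, 114 mm out. Bayonet tabs hold the lid down from 0 (shut) to 35 degrees of turn; a stop at about 47 degrees.
- lid: Steel lid, 189 mm diameter, 31 mm high without knob, about 0.55 kg, loose. Origin: centre of its lower edge, 96 mm above the pot's base when on; z up through the knob. Shut, its yaw equals the pot's. Black handle along the lid's -x, straight above the pot's. The lower edge must rise 20 mm to clear the pot's rim. A valve, 11 mm high, stands on top 62 mm from the axis along the lid's +x.
- catch_grip (a point): Middle of the orange catch, a sleeve round the lid's handle: 34 mm long, 34 mm wide across the handle (5 mm proud on either side: pinch it across from above), 13 mm below to 15 mm above this point. Home: 136 mm from the lid's axis, 117 mm above the worktop. Axes as the lid's, +x toward the lid's centre. Fingers reaching over 43 mm below this point would strike the pot's handle in the turn.
- catch (a joint): Travel of the orange catch along the lid's handle, outward, away from the pot: 0 home, 0.014 m fully back. A spring drives it home (2.5 N at home, 5 N fully back). Its tongue in the keeper fork stops the lid turning until it is about 0.008 m back; it must stay back for the first 15 degrees or so of the turn.
- lid_knob (a point): Point on the lid's axis at the height to take the black knob: 54 mm above the lid's origin, 23 mm above the lid's top. Knob round, 37 mm diameter from 10 mm below to 8 mm above this point, a narrower neck beneath; its top is 12.5 mm above this point.
- board: wooden chopping board lying flat, 230 mm along its x, 340 mm along its y, 22 mm thick, loose, bare; origin at the centre of its underside.
- mug: Mug with yellow and white stripes, 86 mm diameter, 101 mm high, handle along its -y, a bystander; origin at its underside, 18 mm from its axis toward the handle.
- garlic_bulb: garlic bulb, about 60 mm, a bystander; origin under its centre.
- keeper (a point): Steel keeper fork on the pot, above the root of its handle: two cheeks 17 mm apart that hold the catch's tongue between them. Point 102 mm from the pot's axis along the pot's -x, 107 mm above the worktop: the top of the cheeks. Fixed to the pot.
- lid_handle (a point): Middle of the plain grip at the end of the lid's black handle: 195 mm from the lid's axis along the lid's -x, 21 mm above the lid's origin (117 mm above the worktop when on the pot). 28 mm wide, 24 mm high, 46 mm long. 34 mm of room between it and the pot's handle below.
- green_mug: Green and white mug, 78 mm diameter, 101 mm high, handle along its -y, a bystander; origin at its underside, about 19 mm from its axis toward the handle.
- lemon: Lemon lying on its side, 78 mm long, 55 mm thick, a bystander; origin under its centre.

How it is judged:
By the outcome, as a careful person would: the job done as asked, in the order asked, and still so for the second after the job is handed in, with the robot touching nothing.
It also fails if it takes over 51 s, if anything falls off the work surface, if the arm or the gripper's body presses on something with over 40 N, if the wrist force passes 120 N, or if a joint passes its speed limit or range.

## Working session

There is one attempt and no reset: what is moved stays moved. The work goes in short steps, Python scripts to look and compute and a tool call to move; the robot and the scene stay as the last step left them, time stands still between calls to the robot, and variables do not carry over. Pictures are saved under pics/ and viewed, at most 10 in all, crops included, and the job is handed in when it is done.

Besides the shell and the picture viewer there is one more tool, called after "Call:" as name(argument=value, ...) on one line, values as JSON. jog_arm: Moves the arm, as the interface text tells. Its arguments: {"type":"object","properties":{"plan":{"type":"array","items":{"type":"object","properties":{"delta_pos":{"type":"array","items":{"type":"number"}},"rot":{"type":"array","items":{"type":"number"}},"hand":{"type":"number"}}}},"newtons":{"type":"number"}},"required":["plan"]}

```bash
ls; mkdir -p pics
python3 - <<'E'
from rig import env
import cv2,numpy as np
s=env.read_state(); print(s)
for n in("scene","top"):
    d=env.snapshot(n); cv2.imwrite(f"pics/{n}0.png",d["image"][:,:,::-1]); np.savez(f"pics/{n}0.npz",**d)
    print(n,d["fx"],d["fy"],d["cx"],d["cy"],np.round(d["R"],3).tolist(),d["t"])
E
```

```text
pics
{'time_s': 0.0, 'joints': array([-1.32898602,  0.46839371, -0.01156977,  1.60364981,  0.00598556,
        1.07139819, -0.05631317]), 'qd': array([ 0.00079443,  0.0005751 , -0.00190058,  0.00037269, -0.00080727,
       -0.001146  , -0.00146642]), 'effort': array([ 8.13662064e-04, -5.20581686e+01, -1.16549883e-02, -2.43734443e+01,
       -5.64768550e-02,  1.73061539e-02,  1.75378118e-04]), 'tcp_pos': array([182.54908082, 623.21244748, 213.61877405]), 'eef_rot': array([ 1.41980413e-01,  9.89869051e-01, -9.05071506e-04, -6.50128091e-05]), 'force': array([-1.41736   , -0.43848515, -0.38552387]), 'wrist_torque': array([0.01977552, 0.0031286 , 0.00161626]), 'finger_force': 0.0, 'finger_gap': 91.62009546777612}
scene 481.0390597699124 481.0390597699124 282.7891059189919 213.26810429826472 [[0.898, -0.44, -0.01], [-0.266, -0.524, -0.809], [0.351, 0.729, -0.587]] [-503.0882045   315.03659328 1157.77055942]
top 419.7328993991325 419.7328993991325 276.711271102012 210.46115308666774 [[-0.02, -1.0, 0.016], [-0.995, 0.018, -0.098], [0.098, -0.017, -0.995]] [  67.95824706  599.01742644 1331.89396898]
```

View pics/scene0.png

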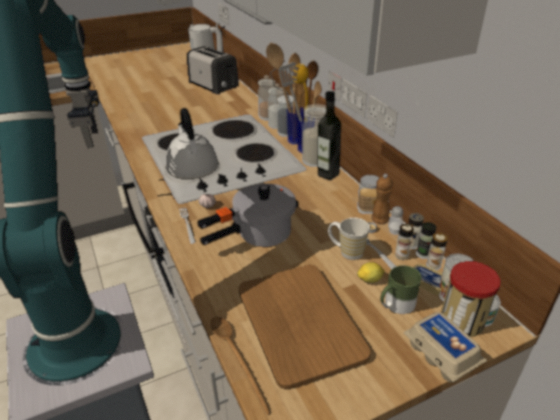

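View pics/top0.png

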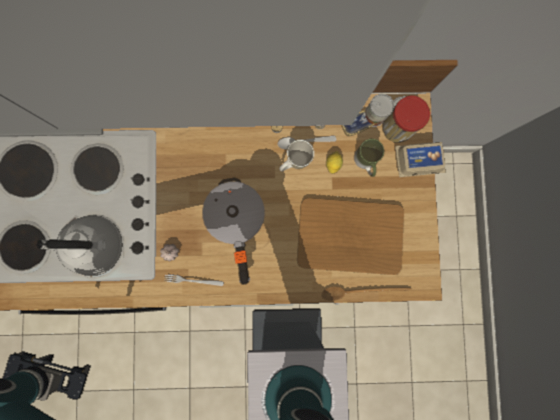

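The scene view shows the cooker at about (265,210), with the orange catch at (223,215) and the board at (300,325). In the top view the knob is at (232,211), the catch at (240,257), and the board spans (300-403, 197-272). The garlic is at (170,250), near the handle side. The mugs and lemon are beyond the board.

```bash
cat > h.py <<'E'
import cv2,numpy as np
def ray(d,u,v):
    R=np.asarray(d["R"]);c=-R.T@np.asarray(d["t"])
    w=R.T@np.array([(u-d["cx"])/d["fx"],(v-d["cy"])/d["fy"],1.]);return c,w
def onz(d,u,v,z):
    c,w=ray(d,u,v);return c+w*(z-c[2])/w[2]
def cloud(d):
    v,u=np.mgrid[:420,:560];z=d["range_z"]
    p=np.stack([(u-d["cx"])/d["fx"]*z,(v-d["cy"])/d["fy"]*z,z],-1)-np.asarray(d["t"])
    P=p@np.asarray(d["R"]);P[z==0]=np.nan;return P
def tri(d1,p1,d2,p2):
    c1,w1=ray(d1,*p1);c2,w2=ray(d2,*p2)
    a=np.linalg.lstsq(np.stack([w1,-w2],1),c2-c1,rcond=None)[0]
    q1,q2=c1+a[0]*w1,c2+a[1]*w2
    return (q1+q2)/2,np.linalg.norm(q1-q2)
def orange(d):
    h=cv2.cvtColor(np.ascontiguousarray(d["image"]),cv2.COLOR_RGB2HSV)
    return cv2.inRange(h,(3,190,120),(14,255,255))>0
E
python3 - <<'E'
from h import *
T=dict(np.load("pics/top0.npz"));S=dict(np.load("pics/scene0.npz"))
np.set_printoptions(precision=1,suppress=True)
o={}
for n,d,box in(("T",T,(200,290,180,280)),("S",S,(190,250,200,250))):
    P=cloud(d);m=orange(d);k=np.zeros_like(m);k[box[0]:box[1],box[2]:box[3]]=1;m&=k
    v,u=np.nonzero(m);o[n]=(u.mean(),v.mean());print(n,"orange px",o[n],m.sum(),np.nanmedian(P[m],0),"zmax",np.nanpercentile(P[m][:,2],95))
    q=P[m];q=q[q[:,2]>np.nanpercentile(q[:,2],95)-6];print(" top face centre",np.nanmean(q,0),"range",q.min(0),q.max(0))
    # lid top: heights 115..140 near cooker ; knob: >140
    near=(np.hypot(P[...,0]-np.nanmedian(P[m][:,0])-120,P[...,1]-np.nanmedian(P[m][:,1]))<140)
    kn=near&(P[...,2]>143)&(P[...,2]<175);print(" knob",kn.sum(),np.nanmean(P[kn],0),np.nanmax(P[kn][:,2]))
    vv,uu=np.nonzero(kn);print(" knob px",uu.mean(),vv.mean()); o[n+"k"]=(uu.mean(),vv.mean())
    ld=near&(P[...,2]>100)&(P[...,2]<135)&~m&(np.hypot(P[...,0]-np.nanmean(P[kn][:,0]),P[...,1]-np.nanmean(P[kn][:,1]))<96)
    L=P[ld];print(" lid",len(L),L.mean(0),cv2.minEnclosingCircle(L[:,:2].astype(np.float32)))
    hd=near&(P[...,2]>105)&(P[...,2]<140)&(np.hypot(P[...,0]-np.nanmean(P[kn][:,0]),P[...,1]-np.nanmean(P[kn][:,1]))>110)
    H=P[hd];c=np.nanmean(P[kn],0);e=H.mean(0)-c;print(" handle dir deg",np.degrees(np.arctan2(e[1],e[0])),"maxr",np.hypot(*(H-c)[:,:2].T).max(),len(H), H.mean(0))
    im=cv2.cvtColor(np.ascontiguousarray(d["image"]),cv2.COLOR_RGB2HSV)
    b=(P[...,2]>15)&(P[...,2]<29)
    _,lab,st,ce=cv2.connectedComponentsWithStats(b.astype(np.uint8))
    i=1+np.argmax(st[1:,4]);B=P[lab==i];r=cv2.minAreaRect(B[:,:2].astype(np.float32));print(" board",r,len(B),np.median(B[:,2]))
    for nm,lo,hi in(("low 30-75",30,75),("75-110",75,112)):
        b=(P[...,2]>lo)&(P[...,2]<hi)&(P[...,0]>250)&(P[...,1]>-450)&(P[...,1]<450)&(P[...,0]<950)
        _,lab,st,ce=cv2.connectedComponentsWithStats(b.astype(np.uint8))
        for i in range(1,len(st)):
            if st[i,4]>50:q=P[lab==i];print("  ",nm,st[i,4],ce[i],q.min(0),q.max(0))
print("tri orange",tri(T,o["T"],S,o["S"]),"knob",tri(T,o["Tk"],S,o["Sk"]))
E
```

```text
T orange px (np.float64(240.16239316239316), np.float64(256.64102564102564)) 117 [454.  169.3 134.4] zmax 137.23628019700502
 top face centre [454.6 169.2 134.7] range [439.  154.5 131.4] [471.3 184.5 139.5]
 knob 124 [588.5 190.2 161.1] 167.4642023281001
 knob px 231.71774193548387 210.83870967741936
 lid 2917 [587.3 190.  124.2] ((588.2643432617188, 190.15431213378906), 95.42870330810547)
 handle dir deg -171.30793633415882 maxr 156.83500916685364 172 [456.4 170.  132.3]
 board ((514.068603515625, -182.41812133789062), (340.2630920410156, 229.6858673095703), 84.68904876708984) 6881 19.868193360825504
   low 30-75 286 [384.1 125.7] [ 826.1 -382.    30. ] [ 939.6 -240.3   74.9]
   low 30-75 114 [374. 148.] [ 755.7 -279.6   30.2] [ 813.3 -226.    74.9]
   low 30-75 153 [301.2 149.8] [754.2 -56.   30. ] [810.9  17.8  74.9]
   low 30-75 1113 [415.1 159.3] [ 704.1 -450.    30.7] [ 814.6 -336.6   75. ]
   low 30-75 86 [360.4 160.3] [ 737.1 -254.1   30.2] [ 793.6 -202.8   74.8]
   low 30-75 275 [334.  161.8] [ 721.8 -160.3   30.1] [ 793.2 -107.2   58.8]
   low 30-75 201 [168.3 252.1] [447.
[... 2408 characters left out ...]
] [727.8 -64.   75. ] [817.4  37.4 106.6]
   75-110 120 [424.6 231.9] [ 934.2 -139.8   75.8] [ 950.  -100.8  111.5]
   75-110 175 [436.6 242.9] [ 929.6 -192.6   75.3] [ 949.9 -152.3  110.9]
   75-110 250 [451.5 263.6] [ 882.9 -288.5   75.2] [ 949.9 -242.3  112. ]
   75-110 625 [402.4 280.5] [ 701.4 -284.4   75. ] [ 815.5 -206.5  106. ]
   75-110 543 [465.8 306.1] [ 825.2 -414.8   75. ] [ 906.  -317.5  111.9]
   75-110 105 [432.8 327.1] [ 724.7 -415.9   75. ] [ 776.5 -363.    78.3]
   75-110 55 [449.3 336.5] [ 730.3 -440.5   75.1] [ 791.7 -420.4   78.5]
tri orange (array([455.5, 168.7, 134.8]), np.float64(1.4887567006342115)) knob (array([590.4, 190.6, 152.6]), np.float64(2.2821318566846807))
```

```bash
cat > plan.py <<'E'
import numpy as np
from scipy.spatial.transform import Rotation as Ro
def down(xdeg):  # tool pointing down, tool x at world angle xdeg
    a=np.radians(xdeg);return Ro.from_matrix(np.array([[np.cos(a),np.sin(a),0],[np.sin(a),-np.cos(a),0],[0,0,-1]]))
def rows(p,R,p2,R2,n,zspin=None):
    """n rows from pose (p,R) to (p2,R2); prints tool-frame rows"""
    rv=(R.inv()*R2).as_rotvec()
    if zspin is not None: rv=np.array([0,0,zspin])
    st=(np.array(p2)-p)/n
    for i in range(n):
        Ri=R*Ro.from_rotvec(rv*i/n);print(i,np.round(Ri.inv().apply(st),0),np.round(rv/n,3))
def err(s,p2,R2):
    R=Ro.from_quat(s["eef_rot"]);return np.round(R.inv().apply(np.array(p2)-s["tcp_pos"]),1),np.round((R.inv()*R2).as_rotvec(),3)
E
python3 - <<'E'
from plan import *
from rig import env
s=env.read_state();R=Ro.from_quat(s["eef_rot"])
rows(s["tcp_pos"],R,[453.9,169.2,170],down(8.9),24,np.radians(154.8))
E
```

```text
0 [-16. -15.   2.] [0.    0.    0.113]
1 [-18. -13.   2.] [0.    0.    0.113]
2 [-19. -11.   2.] [0.    0.    0.113]
3 [-20.  -9.   2.] [0.    0.    0.113]
4 [-21.  -6.   2.] [0.    0.    0.113]
5 [-22.  -4.   2.] [0.    0.    0.113]
6 [-22.  -2.   2.] [0.    0.    0.113]
7 [-22.   1.   2.] [0.    0.    0.113]
8 [-22.   3.   2.] [0.    0.    0.113]
9 [-21.   6.   2.] [0.    0.    0.113]
10 [-20.   8.   2.] [0.    0.    0.113]
11 [-19.  10.   2.] [0.    0.    0.113]
12 [-18.  13.   2.] [0.    0.    0.113]
13 [-17.  14.   2.] [0.    0.    0.113]
14 [-15.  16.   2.] [0.    0.    0.113]
15 [-13.  18.   2.] [0.    0.    0.113]
16 [-11.  19.   2.] [0.    0.    0.113]
17 [-9. 20.  2.] [0.    0.    0.113]
18 [-6. 21.  2.] [0.    0.    0.113]
19 [-4. 22.  2.] [0.    0.    0.113]
20 [-1. 22.  2.] [0.    0.    0.113]
21 [ 1. 22.  2.] [0.    0.    0.113]
22 [ 3. 22.  2.] [0.    0.    0.113]
23 [ 6. 21.  2.] [0.    0.    0.113]
```

Call:
jog_arm(plan=[{"delta_pos": [-16, -15, 2], "rot": [0, 0, 0.113], "hand": -1}, {"delta_pos": [-18, -13, 2], "rot": [0, 0, 0.113], "hand": -1}, {"delta_pos": [-19, -11, 2], "rot": [0, 0, 0.113], "hand": -1}, {"delta_pos": [-20, -9, 2], "rot": [0, 0, 0.113], "hand": -1}, {"delta_pos": [-21, -6, 2], "rot": [0, 0, 0.113], "hand": -1}, {"delta_pos": [-22, -4, 2], "rot": [0, 0, 0.113], "hand": -1}, {"delta_pos": [-22, -2, 2], "rot": [0, 0, 0.113], "hand": -1}, {"delta_pos": [-22, 1, 2], "rot": [0, 0, 0.113], "hand": -1}], newtons=20)

```text
time_s: 0.77
tcp_pos: [273.1, 471.0, 198.2]
eef_rot: [0.562, 0.827, -0.0, 0.0]
force: [-0.6, -0.3, -0.6]
finger_gap: 91.8
finger_force: 0.0
```

Call:
jog_arm(plan=[{"delta_pos": [-22, 3, 2], "rot": [0, 0, 0.113], "hand": -1}, {"delta_pos": [-21, 6, 2], "rot": [0, 0, 0.113], "hand": -1}, {"delta_pos": [-20, 8, 2], "rot": [0, 0, 0.113], "hand": -1}, {"delta_pos": [-19, 10, 2], "rot": [0, 0, 0.113], "hand": -1}, {"delta_pos": [-18, 13, 2], "rot": [0, 0, 0.113], "hand": -1}, {"delta_pos": [-17, 14, 2], "rot": [0, 0, 0.113], "hand": -1}, {"delta_pos": [-15, 16, 2], "rot": [0, 0, 0.113], "hand": -1}, {"delta_pos": [-13, 18, 2], "rot": [0, 0, 0.113], "hand": -1}])

```text
time_s: 1.43
tcp_pos: [361.8, 319.9, 182.3]
eef_rot: [0.867, 0.498, -0.0, 0.0]
force: [-0.3, -0.3, -0.6]
finger_gap: 91.6
finger_force: 0.0
```

Call:
jog_arm(plan=[{"delta_pos": [-11, 19, 2], "rot": [0, 0, 0.113], "hand": -1}, {"delta_pos": [-9, 20, 2], "rot": [0, 0, 0.113], "hand": -1}, {"delta_pos": [-6, 21, 2], "rot": [0, 0, 0.113], "hand": -1}, {"delta_pos": [-4, 22, 2], "rot": [0, 0, 0.113], "hand": -1}, {"delta_pos": [-1, 22, 2], "rot": [0, 0, 0.113], "hand": -1}, {"delta_pos": [1, 22, 2], "rot": [0, 0, 0.113], "hand": -1}, {"delta_pos": [3, 22, 2], "rot": [0, 0, 0.113], "hand": -1}, {"delta_pos": [6, 21, 2], "rot": [0, 0, 0.113], "hand": -1}])

```text
time_s: 2.1
tcp_pos: [450.7, 167.9, 166.4]
eef_rot: [0.998, 0.07, -0.0, -0.0]
force: [-0.4, 0.4, -0.6]
finger_gap: 91.6
finger_force: 0.0
```

Run:
```python
from plan import *
from h import *
from rig import env
import cv2
s=env.read_state();print(s["time_s"],s["tcp_pos"],s["joints"].round(2),err(s,[453.9,169.2,98],down(8.9)))
for n in("scene",):
    d=env.snapshot(n); cv2.imwrite("pics/a.png",cv2.resize(np.ascontiguousarray(d["image"][150:290,150:340,::-1]),None,fx=4,fy=4))
```

```text
2.1 [450.7237911  167.87664588 166.39784434] [-1.01  0.28  0.69  2.09 -0.23  0.85 -1.62] (array([ 3.3, -0.9, 68.4]), array([-0.   ,  0.   , -0.016]))
```

Call:
jog_arm(plan=[{"delta_pos": [3, -1, 9], "rot": [0, 0, -0.016], "hand": -1}, {"delta_pos": [0, 0, 10], "rot": [0, 0, 0], "hand": -1}, {"delta_pos": [0, 0, 10], "rot": [0, 0, 0], "hand": -0.5}, {"delta_pos": [0, 0, 10], "rot": [0, 0, 0], "hand": -0.3}, {"delta_pos": [0, 0, 10], "rot": [0, 0, 0], "hand": 0}, {"delta_pos": [0, 0, 10], "rot": [0, 0, 0], "hand": 0}, {"delta_pos": [0, 0, 9], "rot": [0, 0, 0], "hand": 0}, {"delta_pos": [0, 0, 0], "rot": [0, 0, 0], "hand": 0}])

```text
time_s: 2.82
tcp_pos: [452.1, 169.9, 96.7]
eef_rot: [0.997, 0.08, -0.001, 0.001]
force: [-1.7, -0.4, -0.1]
finger_gap: 53.6
finger_force: 0.0
```

Call:
jog_arm(plan=[{"delta_pos": [0, 0, 0], "rot": [0, 0, 0], "hand": 1}, {"delta_pos": [0, 0, 0], "rot": [0, 0, 0], "hand": 1}, {"delta_pos": [0, 0, 0], "rot": [0, 0, 0], "hand": 1}, {"delta_pos": [0, 0, 0], "rot": [0, 0, 0], "hand": 1}, {"delta_pos": [0, 0, 0], "rot": [0, 0, 0], "hand": 1}, {"delta_pos": [0, 0, 0], "rot": [0, 0, 0], "hand": 1}, {"delta_pos": [0, 0, 0], "rot": [0, 0, 0], "hand": 1}, {"delta_pos": [0, 0, 0], "rot": [0, 0, 0], "hand": 1}], newtons=25)

```text
time_s: 3.48
tcp_pos: [453.7, 170.4, 98.9]
eef_rot: [0.997, 0.08, 0.0, -0.0]
force: [0.6, -0.5, 2.9]
finger_gap: 33.9
finger_force: 25.0
```

Run:
```python
from plan import *
from rig import env
import cv2
s=env.read_state();print(s["time_s"],s["tcp_pos"],s["force"],s["finger_gap"],s["finger_force"],err(s,[453.9,169.2,98],down(8.9)))
d=env.snapshot("scene"); cv2.imwrite("pics/b.png",cv2.resize(np.ascontiguousarray(d["image"][150:290,150:340,::-1]),None,fx=4,fy=4))
```

```text
3.4833 [453.71342397 170.38356403  98.90102748] [ 0.63730526 -0.50327706  2.90898747] 33.85246136608389 25.00027371570468 (array([-0. ,  1.2,  0.9]), array([-0.   , -0.001,  0.005]))
```

View pics/b.png

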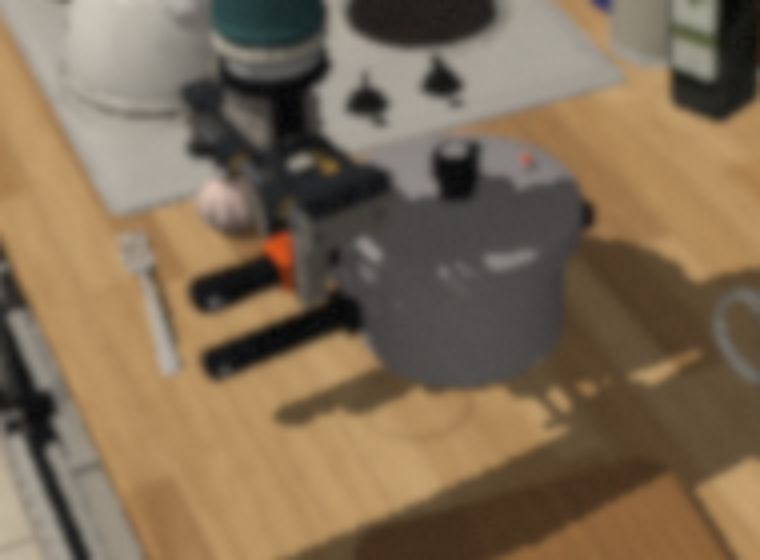

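The picture shows the fingers pinching the orange catch at (285,260), just outside the lid's rim. The gap of 33.9 mm matches its 34 mm width. Next I draw it back.

Call:
jog_arm(plan=[{"delta_pos": [-2, 0, 0], "rot": [0, 0, 0], "hand": 1}, {"delta_pos": [-3, 0, 0], "rot": [0, 0, 0], "hand": 1}, {"delta_pos": [-3, 0, 0], "rot": [0, 0, 0], "hand": 1}, {"delta_pos": [-3, 0, 0], "rot": [0, 0, 0], "hand": 1}, {"delta_pos": [-3, 0, 0], "rot": [0, 0, 0], "hand": 1}, {"delta_pos": [-1, 0, 0], "rot": [0, 0, 0], "hand": 1}, {"delta_pos": [0, 0, 0], "rot": [0, 0, 0], "hand": 1}, {"delta_pos": [0, 0, 0], "rot": [0, 0, 0], "hand": 1}], newtons=30)

```text
time_s: 4.2
tcp_pos: [439.4, 168.3, 99.0]
eef_rot: [0.997, 0.08, 0.001, -0.0]
force: [3.8, 0.4, 2.0]
finger_gap: 33.8
finger_force: 30.0
```

Call:
jog_arm(plan=[{"delta_pos": [-1, 0, 0], "rot": [0, 0, 0], "hand": 1}, {"delta_pos": [0.2, 6, 0], "rot": [0, 0, -0.04], "hand": 1}, {"delta_pos": [0.2, 7.5, 0], "rot": [0, 0, -0.05], "hand": 1}, {"delta_pos": [0.2, 7.5, 0], "rot": [0, 0, -0.05], "hand": 1}, {"delta_pos": [0.2, 7.5, 0], "rot": [0, 0, -0.05], "hand": 1}, {"delta_pos": [0.2, 7.5, 0], "rot": [0, 0, -0.05], "hand": 1}, {"delta_pos": [0.2, 7.5, 0], "rot": [0, 0, -0.05], "hand": 1}, {"delta_pos": [0, 0, 0], "rot": [0, 0, 0], "hand": 1}])

```text
time_s: 4.87
tcp_pos: [451.8, 126.2, 99.0]
eef_rot: [0.975, 0.224, 0.001, -0.0]
force: [5.0, -0.8, 0.2]
finger_gap: 33.8
finger_force: 30.0
```

```bash
cat > st.py <<'E'
from plan import *
from rig import env
s=env.read_state();p=s["tcp_pos"];e=p[:2]-[588.3,190.2]
print(s["time_s"],p,"F",s["force"].round(1),s["finger_gap"].round(1),s["finger_force"].round(1),"r",np.hypot(*e).round(1),"lid yaw",(np.degrees(np.arctan2(*-e[::-1]))).round(1),"tool x ang",np.degrees(np.arctan2(*Ro.from_quat(s["eef_rot"]).as_matrix()[[1,0],0])).round(1),s["joints"].round(2),s["wrist_torque"].round(2))
E
python3 st.py
```

```text
Traceback (most recent call last):
  File "st.py", line 4, in <module>
    print(s["time_s"],p,"F",s["force"].round(1),s["finger_gap"].round(1),s["finger_force"].round(1),"r",np.hypot(*e).round(1),"lid yaw",(np.degrees(np.arctan2(*-e[::-1]))).round(1),"tool x ang",np.degrees(np.arctan2(*Ro.from_quat(s["eef_rot"]).as_matrix()[[1,0],0])).round(1),s["joints"].round(2),s["wrist_torque"].round(2))
                                                ^^^^^^^^^^^^^^^^^^^^^
AttributeError: 'float' object has no attribute 'round'
```

Call:
jog_arm(plan=[{"delta_pos": [0.2, 7.5, 0], "rot": [0, 0, -0.05], "hand": 1}, {"delta_pos": [0.2, 7.5, 0], "rot": [0, 0, -0.05], "hand": 1}, {"delta_pos": [0.2, 7.5, 0], "rot": [0, 0, -0.05], "hand": 1}, {"delta_pos": [0.2, 7.5, 0], "rot": [0, 0, -0.05], "hand": 1}, {"delta_pos": [0.2, 7.5, 0], "rot": [0, 0, -0.05], "hand": 1}, {"delta_pos": [0.2, 7.5, 0], "rot": [0, 0, -0.05], "hand": 1}, {"delta_pos": [0.2, 7.5, 0], "rot": [0, 0, -0.05], "hand": 1}, {"delta_pos": [0.2, 7.5, 0], "rot": [0, 0, -0.05], "hand": 1}])

```text
time_s: 5.53
tcp_pos: [486.7, 80.1, 98.3]
eef_rot: [0.911, 0.413, 0.0, -0.001]
force: [2.9, 3.0, -1.9]
finger_gap: 34.1
finger_force: 30.0
```

```bash
sed -i 's/s\["finger_gap"\].round(1),s\["finger_force"\].round(1)/round(s["finger_gap"],1),round(s["finger_force"],1)/' st.py; python3 st.py
```

```text
5.5333 [486.71926928  80.13135376  98.31311788] F [ 2.9  3.  -1.9] 34.1 30.0 r 149.8 lid yaw 47.3 tool x ang 48.8 [-0.61  0.39  0.46  2.1  -0.27  0.71 -0.7 ] [ 0.51 -0.77 -0.53]
```

Call:
jog_arm(plan=[{"delta_pos": [0, 6, 0], "rot": [0, 0, -0.03], "hand": 1}, {"delta_pos": [0.1, 5, 0], "rot": [0, 0, -0.03], "hand": 1}, {"delta_pos": [0.1, 5, 0], "rot": [0, 0, -0.03], "hand": 1}, {"delta_pos": [0.1, 4, 0], "rot": [0, 0, -0.03], "hand": 1}, {"delta_pos": [0.1, 3, 0], "rot": [0, 0, -0.02], "hand": 1}, {"delta_pos": [0, 2, 0], "rot": [0, 0, -0.01], "hand": 1}, {"delta_pos": [0, 0, 0], "rot": [0, 0, 0], "hand": 1}, {"delta_pos": [0, 0, 0], "rot": [0, 0, 0], "hand": 1}])

```text
time_s: 6.2
tcp_pos: [505.5, 65.8, 98.0]
eef_rot: [0.877, 0.48, -0.001, -0.001]
force: [1.7, 5.1, -2.1]
finger_gap: 33.7
finger_force: 30.0
```

```bash
python3 st.py
```

```text
6.2 [505.45043531  65.82337287  97.98412901] F [ 1.7  5.1 -2.1] 33.7 30.0 r 149.4 lid yaw 56.3 tool x ang 57.4 [-0.54  0.41  0.42  2.06 -0.25  0.72 -0.53] [ 1.13 -0.25 -0.42]
```

Call:
jog_arm(plan=[{"delta_pos": [0, 2, 0], "rot": [0, 0, -0.01], "hand": 1}, {"delta_pos": [0, 2, 0], "rot": [0, 0, -0.01], "hand": 1}, {"delta_pos": [0, 1, 0], "rot": [0, 0, -0.01], "hand": 1}, {"delta_pos": [0, 1, 0], "rot": [0, 0, -0.01], "hand": 1}, {"delta_pos": [0, 0, 0], "rot": [0, 0, 0], "hand": 1}, {"delta_pos": [0, 0, 0], "rot": [0, 0, 0], "hand": 1}, {"delta_pos": [0, 0, 0], "rot": [0, 0, 0], "hand": 1}, {"delta_pos": [0, 0, 0], "rot": [0, 0, 0], "hand": 1}])

```text
time_s: 6.87
tcp_pos: [506.0, 65.1, 96.7]
eef_rot: [0.868, 0.497, -0.004, -0.005]
force: [-7.8, 12.3, -1.3]
finger_gap: 34.3
finger_force: 30.0
```

```bash
python3 st.py
```

```text
6.8667 [506.01962517  65.09645077  96.74433833] F [-7.8 12.3 -1.3] 34.3 30.0 r 149.7 lid yaw 56.7 tool x ang 59.6 [-0.52  0.42  0.41  2.05 -0.25  0.73 -0.48] [ 2.42  1.41 -1.13]
```

Call:
jog_arm(plan=[{"delta_pos": [0, -2, 0], "rot": [0, 0, 0.02], "hand": 1}, {"delta_pos": [0, -2, 0], "rot": [0, 0, 0.02], "hand": 1}, {"delta_pos": [0, -1, 0], "rot": [0, 0, 0], "hand": 1}, {"delta_pos": [0, 0, 0], "rot": [0, 0, 0], "hand": 0}, {"delta_pos": [0, 0, 0], "rot": [0, 0, 0], "hand": -1}, {"delta_pos": [0, 0, 0], "rot": [0, 0, 0], "hand": -1}, {"delta_pos": [0, 0, 0], "rot": [0, 0, 0], "hand": -1}, {"delta_pos": [0, 0, 0], "rot": [0, 0, 0], "hand": -1}])

```text
time_s: 7.53
tcp_pos: [507.6, 63.0, 98.6]
eef_rot: [0.878, 0.48, -0.0, 0.0]
force: [-0.2, 0.6, -0.2]
finger_gap: 65.1
finger_force: 0.0
```

Call:
jog_arm(plan=[{"delta_pos": [0, 0, 0], "rot": [0, 0, 0], "hand": -1}, {"delta_pos": [0, 0, -10], "rot": [0, 0, 0], "hand": -1}, {"delta_pos": [0, 0, -20], "rot": [0, 0, 0], "hand": -1}, {"delta_pos": [0, 0, -20], "rot": [0, 0, 0], "hand": -1}, {"delta_pos": [0, 0, -20], "rot": [0, 0, 0], "hand": -1}, {"delta_pos": [0, 0, -20], "rot": [0, 0, 0], "hand": -1}, {"delta_pos": [0, 0, -20], "rot": [0, 0, 0], "hand": -1}, {"delta_pos": [-20, 0, -10], "rot": [0, 0, 0], "hand": -1}])

```text
time_s: 8.2
tcp_pos: [499.4, 49.3, 221.7]
eef_rot: [0.876, 0.482, 0.003, 0.001]
force: [0.8, 0.0, 0.3]
finger_gap: 91.7
finger_force: 0.0
```

```bash
python3 st.py
python3 - <<'E'
from h import *
from rig import env
np.set_printoptions(precision=1,suppress=True)
I=[]
for n,x in(("scene",(150,180)),("top",(180,190))):
    d=env.snapshot(n); np.savez(f"pics/{n}1.npz",**d); I.append(cv2.resize(np.ascontiguousarray(d["image"][x[0]:x[0]+120,x[1]:x[1]+100,::-1]),None,fx=4,fy=4))
    P=cloud(d);m=orange(d);w=(P[...,2]>110)&(P[...,2]<145)&(np.hypot(P[...,0]-588,P[...,1]-190)<180)
    m&=w;q=P[m];c=np.nanmean(q,0)if len(q) else np.zeros(3);e=c[:2]-[588.3,190.2];print(n,len(q),c,"r",np.hypot(*e),"yaw",np.degrees(np.arctan2(-e[1],-e[0])))
    kn=(np.hypot(P[...,0]-588,P[...,1]-190)<40)&(P[...,2]>143)&(P[...,2]<172);q=P[kn];print("knob",len(q),np.nanmean(q,0),q.max(0),q.min(0))
cv2.imwrite("pics/c.png",np.hstack(I))
E
```

```text
8.2 [499.42534614  49.3026187  221.68390381] F [0.8 0.  0.3] 91.7 0.0 r 166.6 lid yaw 57.8 tool x ang 57.6 [-0.59  0.21  0.49  1.98 -0.12  0.97 -0.61] [-0.01  0.05 -0.01]
scene 92 [514.8  73.1 134.3] r 138.2391803340895 yaw 57.890165569223775
knob 125 [587.9 181.  158.4] [606.4 205.6 168.7] [573.5 167.7 143.6]
top 0 [0. 0. 0.] r 618.2822413752476 yaw 17.916250243747236
knob 123 [588.6 190.3 160.1] [606.2 208.1 167.8] [571.3 172.7 147.6]
```

View pics/c.png

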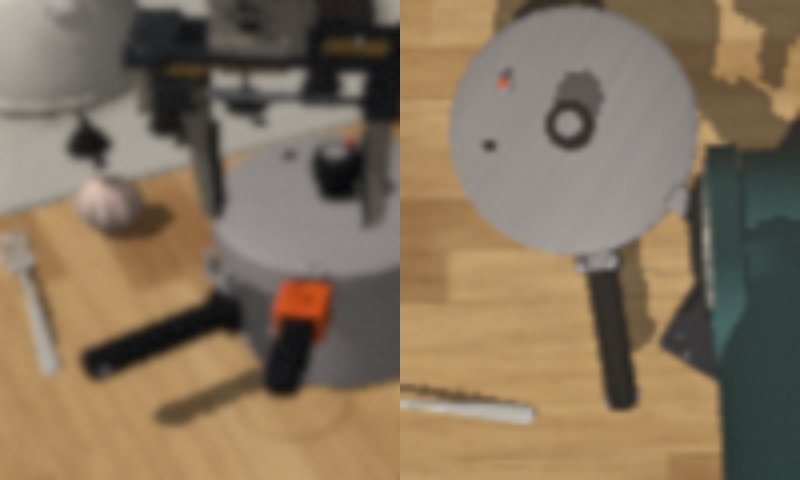

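The catch has sprung home at (303,300) and the lid is turned to the stop, with the handle pointing down at (615,340) in the top half. The lid sits flat on the pot. The valve's red dot is at (503,82). Next is the knob: I grip along the lid's x axis so the handle's weight cannot tilt the lid, with the fingers part open to clear the valve.

Run:
```python
from plan import *
from rig import env
s=env.read_state();R=Ro.from_quat(s["eef_rot"])
rows(s["tcp_pos"],R,[588.5,190.3,195],down(147),16,-np.radians(89.4))
```

```text
0 [11. -0.  2.] [ 0.     0.    -0.098]
1 [11.  1.  2.] [ 0.     0.    -0.098]
2 [11.  2.  2.] [ 0.     0.    -0.098]
3 [10.  3.  2.] [ 0.     0.    -0.098]
4 [10.  4.  2.] [ 0.     0.    -0.098]
5 [10.  5.  2.] [ 0.     0.    -0.098]
6 [9. 6. 2.] [ 0.     0.    -0.098]
7 [8. 7. 2.] [ 0.     0.    -0.098]
8 [8. 7. 2.] [ 0.     0.    -0.098]
9 [7. 8. 2.] [ 0.     0.    -0.098]
10 [6. 9. 2.] [ 0.     0.    -0.098]
11 [5. 9. 2.] [ 0.     0.    -0.098]
12 [ 4. 10.  2.] [ 0.     0.    -0.098]
13 [ 3. 10.  2.] [ 0.     0.    -0.098]
14 [ 2. 10.  2.] [ 0.     0.    -0.098]
15 [ 1. 11.  2.] [ 0.     0.    -0.098]
```

Call:
jog_arm(plan=[{"delta_pos": [11, 0, 1], "rot": [0, 0, -0.098], "hand": -1}, {"delta_pos": [11, 1, 1], "rot": [0, 0, -0.098], "hand": -1}, {"delta_pos": [11, 2, 1], "rot": [0, 0, -0.098], "hand": -1}, {"delta_pos": [10, 3, 1], "rot": [0, 0, -0.098], "hand": -1}, {"delta_pos": [10, 4, 1], "rot": [0, 0, -0.098], "hand": -1}, {"delta_pos": [10, 5, 1], "rot": [0, 0, -0.098], "hand": -1}, {"delta_pos": [9, 6, 1], "rot": [0, 0, -0.098], "hand": -1}, {"delta_pos": [8, 7, 1], "rot": [0, 0, -0.098], "hand": -1}])

```text
time_s: 8.97
tcp_pos: [543.6, 121.1, 209.8]
eef_rot: [0.626, 0.78, -0.0, -0.0]
force: [1.2, 1.1, 0.4]
finger_gap: 91.9
finger_force: 0.0
```

Call:
jog_arm(plan=[{"delta_pos": [8, 7, 2], "rot": [0, 0, -0.098], "hand": -0.6}, {"delta_pos": [7, 8, 2], "rot": [0, 0, -0.098], "hand": -0.4}, {"delta_pos": [6, 9, 2], "rot": [0, 0, -0.098], "hand": -0.2}, {"delta_pos": [5, 9, 2], "rot": [0, 0, -0.098], "hand": -0.2}, {"delta_pos": [4, 10, 2], "rot": [0, 0, -0.098], "hand": -0.2}, {"delta_pos": [3, 10, 2], "rot": [0, 0, -0.098], "hand": -0.2}, {"delta_pos": [2, 10, 2], "rot": [0, 0, -0.098], "hand": -0.2}, {"delta_pos": [1, 10, 0], "rot": [0, 0, -0.098], "hand": -0.2}])

```text
time_s: 9.63
tcp_pos: [587.7, 192.0, 195.3]
eef_rot: [0.28, 0.96, -0.0, -0.001]
force: [-0.7, 0.7, 0.5]
finger_gap: 55.5
finger_force: 0.0
```

```bash
python3 st.py
python3 - <<'E'
from plan import *
from rig import env
print(err(env.read_state(),[588.5,190.3,132.5],down(147)))
E
```

```text
9.6333 [587.73023218 191.96861259 195.28928953] F [-0.7  0.7  0.5] 55.5 0.0 r 1.9 lid yaw -72.1 tool x ang 147.4 [-0.48  0.43  0.15  1.71 -0.07  1.01  0.7 ] [-0.03 -0.02  0.03]
(array([-1.6, -0.9, 62.8]), array([-0.001, -0.002,  0.008]))
```

Call:
jog_arm(plan=[{"delta_pos": [-1.5, -1, 8], "rot": [0, 0, 0], "hand": -0.2}, {"delta_pos": [0, 0, 12], "rot": [0, 0, 0], "hand": -0.2}, {"delta_pos": [0, 0, 12], "rot": [0, 0, 0], "hand": -0.2}, {"delta_pos": [0, 0, 10], "rot": [0, 0, 0], "hand": -0.2}, {"delta_pos": [0, 0, 8], "rot": [0, 0, 0], "hand": -0.2}, {"delta_pos": [0, 0, 7], "rot": [0, 0, 0], "hand": -0.2}, {"delta_pos": [0, 0, 3], "rot": [0, 0, 0], "hand": -0.2}, {"delta_pos": [0, 0, 0], "rot": [0, 0, 0], "hand": -0.2}])

```text
time_s: 10.3
tcp_pos: [588.3, 189.3, 135.6]
eef_rot: [0.283, 0.959, -0.0, -0.001]
force: [0.1, -0.9, 1.3]
finger_gap: 55.3
finger_force: 0.0
```

Run:
```python
from plan import *
from rig import env
import cv2
s=env.read_state();print(s["tcp_pos"],s["force"],err(s,[588.5,190.3,132.5],down(147)))
d=env.snapshot("scene"); cv2.imwrite("pics/d.png",cv2.resize(np.ascontiguousarray(d["image"][140:260,190:340,::-1]),None,fx=4,fy=4,interpolation=cv2.INTER_CUBIC))
```

```text
[588.32233001 189.27657951 135.63294606] [ 0.07006019 -0.87501991  1.30678586] (array([0.4, 1. , 3.1]), array([-0.001, -0.001,  0.003]))
```

View pics/d.png

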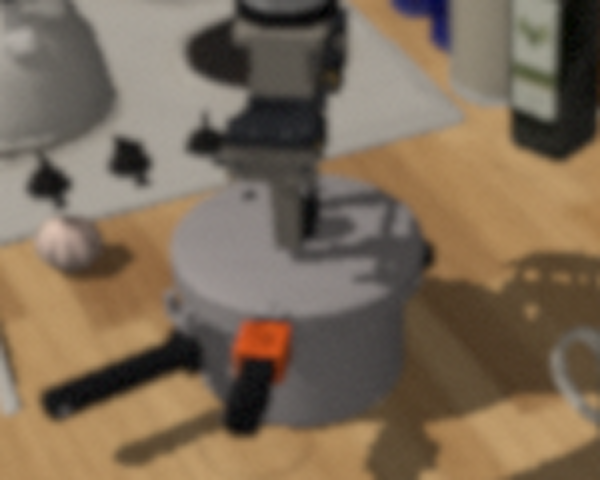

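The near finger is at (288,225), straddling the knob just above the lid, and the orange catch is home at (263,345). I lower 3 mm more and close.

Call:
jog_arm(plan=[{"delta_pos": [0, 1, 3], "rot": [0, 0, 0], "hand": -0.2}, {"delta_pos": [0, 0, 0], "rot": [0, 0, 0], "hand": -0.2}, {"delta_pos": [0, 0, 0], "rot": [0, 0, 0], "hand": 1}, {"delta_pos": [0, 0, 0], "rot": [0, 0, 0], "hand": 1}, {"delta_pos": [0, 0, 0], "rot": [0, 0, 0], "hand": 1}, {"delta_pos": [0, 0, 0], "rot": [0, 0, 0], "hand": 1}, {"delta_pos": [0, 0, 0], "rot": [0, 0, 0], "hand": 1}, {"delta_pos": [0, 0, 0], "rot": [0, 0, 0], "hand": 1}], newtons=50)

```text
time_s: 11.02
tcp_pos: [589.1, 189.8, 133.8]
eef_rot: [0.283, 0.959, -0.0, -0.0]
force: [-1.3, -1.6, 4.3]
finger_gap: 35.2
finger_force: 50.0
```

```bash
python3 st.py
```

```text
11.0167 [589.05302532 189.77513194 133.80595817] F [-1.3 -1.6  4.3] 35.2 50.0 r 0.9 lid yaw 150.6 tool x ang 147.2 [-0.47  0.5   0.14  1.76 -0.09  0.89  0.71] [-0.69  0.66  0.02]
```

Call:
jog_arm(plan=[{"delta_pos": [0, 0, -2], "rot": [0, 0, 0], "hand": 1}, {"delta_pos": [0, 0, -4], "rot": [0, 0, 0], "hand": 1}, {"delta_pos": [0, 0, -6], "rot": [0, 0, 0], "hand": 1}, {"delta_pos": [0, 0, -8], "rot": [0, 0, 0], "hand": 1}, {"delta_pos": [0, 0, -8], "rot": [0, 0, 0], "hand": 1}, {"delta_pos": [0, 0, -8], "rot": [0, 0, 0], "hand": 1}, {"delta_pos": [0, 0, -6], "rot": [0, 0, 0], "hand": 1}, {"delta_pos": [0, 0, -3], "rot": [0, 0, 0], "hand": 1}])

```text
time_s: 11.68
tcp_pos: [590.1, 190.7, 180.3]
eef_rot: [0.283, 0.959, 0.001, 0.001]
force: [0.4, -0.1, -6.4]
finger_gap: 35.1
finger_force: 50.0
```

```bash
python3 st.py;  python3 - <<'E'
from h import *
from rig import env
np.set_printoptions(precision=3,suppress=True)
for n in("scene","top"):
    d=env.snapshot(n)
    P=cloud(d);r=np.hypot(P[...,0]-588.5,P[...,1]-190);m=(r<92)&(P[...,2]>140)&(P[...,2]<190)&(r>30);q=P[m]
    A=np.c_[q[:,:2]-[588.5,190],np.ones(len(q))]
    for _ in range(4):
        c=np.linalg.lstsq(A,q[:,2],rcond=None)[0];k=abs(A@c-q[:,2])<np.median(abs(A@c-q[:,2]))*3;A,q=A[k],q[k]
    print(n,len(q),c,"tilt deg",np.degrees(np.hypot(*c[:2])))
    I=np.ascontiguousarray(d["image"][130:260,190:340,::-1])
    if n=="scene":cv2.imwrite("pics/e.png",cv2.resize(I,None,fx=4,fy=4,interpolation=cv2.INTER_CUBIC))
E
```

```text
11.6833 [590.05577423 190.71843716 180.27910732] F [ 0.4 -0.1 -6.4] 35.1 50.0 r 1.8 lid yaw -163.5 tool x ang 147.2 [-0.48  0.45  0.15  1.72 -0.08  0.97  0.7 ] [ 0.03 -0.05  0.01]
scene 1341 [  0.011   0.012 172.977] tilt deg 0.9257467905164043
top 475 [ -0.008   0.074 173.539] tilt deg 4.238258485604215
```

View pics/e.png

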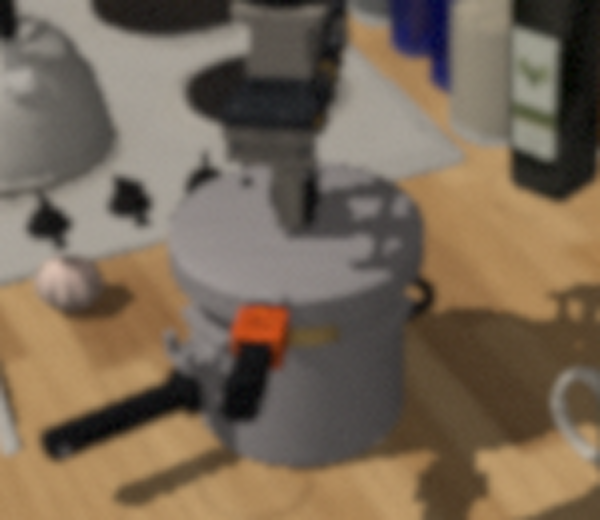

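The lid has come off level: scene plane fit shows 0.9° tilt, top face at z≈173, and the rim clears the pot with the catch still home at (260,330). Now I carry it to the board.

Call:
jog_arm(plan=[{"delta_pos": [-1.5, -4, 0], "rot": [0, 0, 0], "hand": 1}, {"delta_pos": [-3, -8, 0], "rot": [0, 0, 0], "hand": 1}, {"delta_pos": [-5, -13, 0], "rot": [0, 0, 0], "hand": 1}, {"delta_pos": [-6.5, -17, 0], "rot": [0, 0, 0], "hand": 1}, {"delta_pos": [-6.5, -17, 0], "rot": [0, 0, 0], "hand": 1}, {"delta_pos": [-6.5, -17, 0], "rot": [0, 0, 0], "hand": 1}, {"delta_pos": [-6.5, -17, 0], "rot": [0, 0, 0], "hand": 1}, {"delta_pos": [-6.5, -17, 0], "rot": [0, 0, 0], "hand": 1}])

```text
time_s: 12.45
tcp_pos: [564.1, 72.4, 178.3]
eef_rot: [0.283, 0.959, -0.0, -0.0]
force: [0.0, 0.7, -4.8]
finger_gap: 34.9
finger_force: 50.0
```

Call:
jog_arm(plan=[{"delta_pos": [-6.5, -17, 0], "rot": [0, 0, 0], "hand": 1}, {"delta_pos": [-6.5, -17, 0], "rot": [0, 0, 0], "hand": 1}, {"delta_pos": [-6.5, -17, 0], "rot": [0, 0, 0], "hand": 1}, {"delta_pos": [-6.5, -17, 0], "rot": [0, 0, 0], "hand": 1}, {"delta_pos": [-6.5, -17, 0], "rot": [0, 0, 0], "hand": 1}, {"delta_pos": [-6.5, -17, 0], "rot": [0, 0, 0], "hand": 1}, {"delta_pos": [-6.5, -17, 0], "rot": [0, 0, 0], "hand": 1}, {"delta_pos": [-6.5, -17, 0], "rot": [0, 0, 0], "hand": 1}])

```text
time_s: 13.12
tcp_pos: [533.6, -69.8, 178.4]
eef_rot: [0.283, 0.959, -0.0, -0.0]
force: [-0.0, -0.2, -5.2]
finger_gap: 35.0
finger_force: 50.0
```

Call:
jog_arm(plan=[{"delta_pos": [-6.5, -17, 0], "rot": [0, 0, 0], "hand": 1}, {"delta_pos": [-6.5, -17, 0], "rot": [0, 0, 0], "hand": 1}, {"delta_pos": [-6.5, -17, 0], "rot": [0, 0, 0], "hand": 1}, {"delta_pos": [-6.5, -17, 0], "rot": [0, 0, 0], "hand": 1}, {"delta_pos": [-5, -13, 0], "rot": [0, 0, 0], "hand": 1}, {"delta_pos": [-3, -8, 0], "rot": [0, 0, 0], "hand": 1}, {"delta_pos": [-1.5, -4, 0], "rot": [0, 0, 0], "hand": 1}, {"delta_pos": [0, 0, 0], "rot": [0, 0, 0], "hand": 1}])

```text
time_s: 13.78
tcp_pos: [513.6, -166.0, 178.5]
eef_rot: [0.284, 0.959, -0.0, -0.0]
force: [-0.6, -0.5, -5.7]
finger_gap: 34.7
finger_force: 50.0
```

```bash
python3 st.py;  python3 - <<'E'
from h import *
from plan import err,down
from rig import env
np.set_printoptions(precision=3,suppress=True)
s=env.read_state();print("to board",err(s,[514.5,-183,60],down(147.2)))
for n in("scene","top"):
    d=env.snapshot(n);p=s["tcp_pos"]
    P=cloud(d);r=np.hypot(P[...,0]-p[0],P[...,1]-p[1]);m=(r<92)&(P[...,2]>150)&(P[...,2]<195)&(r>45);q=P[m]
    A=np.c_[q[:,:2]-p[:2],np.ones(len(q))]
    for _ in range(4):
        c=np.linalg.lstsq(A,q[:,2],rcond=None)[0];k=abs(A@c-q[:,2])<np.median(abs(A@c-q[:,2]))*3;A,q=A[k],q[k]
    print(n,len(q),c,"tilt deg",np.degrees(np.hypot(*c[:2])))
    w=P[(r>94)&(r<160)&(P[...,2]>145)&(P[...,2]<185)&orange(d)];print("orange",len(w),np.nanmean(w,0) if len(w) else 0)
    b=P[(abs(P[...,0]-514)<100)&(abs(P[...,1]+183)<160)&(P[...,2]<30)];print("board z",np.median(b[:,2]))
E
```

```text
13.7833 [ 513.64652825 -166.04350974  178.53334936] F [-0.6 -0.5 -5.7] 34.7 50.0 r 364.0 lid yaw 78.2 tool x ang 147.0 [ 0.03  0.33  0.27  1.92 -0.11  0.91  1.35] [ 0.08 -0.04  0.04]
to board (array([-10. , -13.7, 118.5]), array([-0.   , -0.   , -0.003]))
scene 2098 [  0.007   0.008 170.349] tilt deg 0.5894897956259838
orange 234 [ 437.846 -280.507  177.008]
board z 22.37280379786312
top 1048 [  0.001   0.001 167.593] tilt deg 0.08177183858678372
orange 0 0
board z 20.015044679180374
```

Call:
jog_arm(plan=[{"delta_pos": [-2, -3, 5], "rot": [0, 0, 0], "hand": 1}, {"delta_pos": [-3, -4, 12], "rot": [0, 0, 0], "hand": 1}, {"delta_pos": [-3, -4, 16], "rot": [0, 0, 0], "hand": 1}, {"delta_pos": [-2, -3, 18], "rot": [0, 0, 0], "hand": 1}, {"delta_pos": [0, 0, 18], "rot": [0, 0, 0], "hand": 1}, {"delta_pos": [0, 0, 16], "rot": [0, 0, 0], "hand": 1}, {"delta_pos": [0, 0, 10], "rot": [0, 0, 0], "hand": 1}, {"delta_pos": [0, 0, 5], "rot": [0, 0, 0], "hand": 1}])

```text
time_s: 14.55
tcp_pos: [514.1, -181.4, 76.3]
eef_rot: [0.282, 0.959, -0.0, -0.002]
force: [-0.1, 0.7, -6.0]
finger_gap: 34.8
finger_force: 50.0
```

Call:
jog_arm(plan=[{"delta_pos": [0, 0, 3], "rot": [0, 0, 0], "hand": 1}, {"delta_pos": [0, 0, 3], "rot": [0, 0, 0], "hand": 1}, {"delta_pos": [0, 0, 2], "rot": [0, 0, 0], "hand": 1}, {"delta_pos": [0, 0, 2], "rot": [0, 0, 0], "hand": 1}, {"delta_pos": [0, 0, 2], "rot": [0, 0, 0], "hand": 1}, {"delta_pos": [0, 0, 1], "rot": [0, 0, 0], "hand": 1}, {"delta_pos": [0, 0, 0], "rot": [0, 0, 0], "hand": 1}, {"delta_pos": [0, 0, 0], "rot": [0, 0, 0], "hand": 1}])

```text
time_s: 15.22
tcp_pos: [515.4, -181.9, 65.8]
eef_rot: [0.283, 0.959, 0.0, 0.0]
force: [0.2, 0.4, -5.0]
finger_gap: 35.0
finger_force: 50.0
```

```bash
python3 st.py
```

```text
15.2167 [ 515.37783779 -181.89371519   65.76370786] F [ 0.2  0.4 -5. ] 35.0 50.0 r 379.2 lid yaw 78.9 tool x ang 147.2 [ 0.09  0.5   0.24  1.98 -0.18  0.68  1.44] [-0.    0.02 -0.02]
```

Call:
jog_arm(plan=[{"delta_pos": [0, 0, 1], "rot": [0, 0, 0], "hand": 1}, {"delta_pos": [0, 0, 1], "rot": [0, 0, 0], "hand": 1}, {"delta_pos": [0, 0, 1], "rot": [0, 0, 0], "hand": 1}, {"delta_pos": [0, 0, 0.5], "rot": [0, 0, 0], "hand": 1}, {"delta_pos": [0, 0, 0.5], "rot": [0, 0, 0], "hand": 1}, {"delta_pos": [0, 0, 0.5], "rot": [0, 0, 0], "hand": 1}, {"delta_pos": [0, 0, 0.5], "rot": [0, 0, 0], "hand": 1}, {"delta_pos": [0, 0, 0], "rot": [0, 0, 0], "hand": 1}])

```text
time_s: 15.88
tcp_pos: [515.2, -181.9, 60.5]
eef_rot: [0.283, 0.959, -0.0, -0.0]
force: [0.5, 0.4, -6.0]
finger_gap: 35.3
finger_force: 50.0
```

Call:
jog_arm(plan=[{"delta_pos": [0, 0, 0.5], "rot": [0, 0, 0], "hand": 1}, {"delta_pos": [0, 0, 0.5], "rot": [0, 0, 0], "hand": 1}, {"delta_pos": [0, 0, 0.5], "rot": [0, 0, 0], "hand": 1}, {"delta_pos": [0, 0, 0.5], "rot": [0, 0, 0], "hand": 1}, {"delta_pos": [0, 0, 0], "rot": [0, 0, 0], "hand": 1}, {"delta_pos": [0, 0, 0], "rot": [0, 0, 0], "hand": 1}, {"delta_pos": [0, 0, 0], "rot": [0, 0, 0], "hand": 1}, {"delta_pos": [0, 0, 0], "rot": [0, 0, 0], "hand": 1}])

```text
time_s: 16.55
tcp_pos: [515.5, -181.8, 59.8]
eef_rot: [0.282, 0.959, 0.0, 0.0]
force: [-3.7, 2.1, 8.1]
finger_gap: 35.1
finger_force: 50.0
```

Call:
jog_arm(plan=[{"delta_pos": [0, 0, -0.5], "rot": [0, 0, 0], "hand": 1}, {"delta_pos": [0, 0, 0], "rot": [0, 0, 0], "hand": 0.1}, {"delta_pos": [0, 0, 0], "rot": [0, 0, 0], "hand": 0}, {"delta_pos": [0, 0, 0], "rot": [0, 0, 0], "hand": -0.2}, {"delta_pos": [0, 0, 0], "rot": [0, 0, 0], "hand": -0.2}, {"delta_pos": [0, 0, 0], "rot": [0, 0, 0], "hand": -0.2}, {"delta_pos": [0, 0, 0], "rot": [0, 0, 0], "hand": -0.2}, {"delta_pos": [0, 0, 0], "rot": [0, 0, 0], "hand": -0.2}])

```text
time_s: 17.22
tcp_pos: [515.3, -181.9, 59.0]
eef_rot: [0.283, 0.959, -0.0, 0.0]
force: [-0.2, 0.8, 0.6]
finger_gap: 55.1
finger_force: 0.0
```

Call:
jog_arm(plan=[{"delta_pos": [0, 0, -3], "rot": [0, 0, 0], "hand": -0.2}, {"delta_pos": [0, 0, -8], "rot": [0, 0, 0], "hand": -0.2}, {"delta_pos": [0, 0, -14], "rot": [0, 0, 0], "hand": -0.2}, {"delta_pos": [0, 0, -20], "rot": [0, 0, 0], "hand": -0.2}, {"delta_pos": [0, 0, -25], "rot": [0, 0, 0], "hand": -0.2}, {"delta_pos": [0, 0, -25], "rot": [0, 0, 0], "hand": -0.2}, {"delta_pos": [0, 0, -20], "rot": [0, 0, 0], "hand": -0.2}, {"delta_pos": [0, 0, -10], "rot": [0, 0, 0], "hand": -0.2}])

```text
time_s: 17.88
tcp_pos: [516.6, -182.4, 187.5]
eef_rot: [0.283, 0.959, 0.0, 0.002]
force: [-0.0, -0.2, 0.0]
finger_gap: 55.4
finger_force: 0.0
```

```bash
python3 st.py;  python3 - <<'E'
from h import *
from rig import env
np.set_printoptions(precision=3,suppress=True)
I=[]
for n in("scene","top"):
    d=env.snapshot(n);P=cloud(d);r=np.hypot(P[...,0]-514.5,P[...,1]+183)
    kn=P[(r<40)&(P[...,2]>70)&(P[...,2]<95)];print(n,"knob",len(kn),np.nanmean(kn,0))
    m=(r<110)&(P[...,2]>40)&(P[...,2]<66);q=P[m];print("circle",cv2.minEnclosingCircle(q[:,:2].astype(np.float32)))
    m&=(r<88)&(r>30);q=P[m];A=np.c_[q[:,:2]-[514.5,-183],np.ones(len(q))]
    for _ in range(4):
        c=np.linalg.lstsq(A,q[:,2],rcond=None)[0];k=abs(A@c-q[:,2])<np.median(abs(A@c-q[:,2]))*3;A,q=A[k],q[k]
    print("plane",c)
    I.append(d["image"][100:400,160:460,::-1])
    b=(P[...,2]>15)&(P[...,2]<29)&(r<260);B=P[b];
    if n=="top":print("board",cv2.minAreaRect(B[:,:2].astype(np.float32)))
cv2.imwrite("pics/f.png",cv2.resize(np.hstack(I),(800,400)))
E
```

```text
17.8833 [ 516.60673845 -182.44773026  187.52172589] F [-0.  -0.2  0. ] 55.4 0.0 r 379.5 lid yaw 79.1 tool x ang 147.2 [ 0.05  0.33  0.28  1.9  -0.11  0.93  1.38] [-0.07 -0.01 -0.03]
scene knob 194 [ 513.968 -187.603   85.518]
circle ((508.6237487792969, -186.14805603027344), 104.13239288330078)
plane [ 0.006  0.004 52.343]
top knob 59 [ 508.72  -176.54    84.746]
circle ((516.0543823242188, -179.48513793945312), 94.325927734375)
plane [ 0.009 -0.002 49.795]
board ((544.7568359375, -146.27145385742188), (291.3735046386719, 452.812255859375), 61.616092681884766)
```

View pics/f.png

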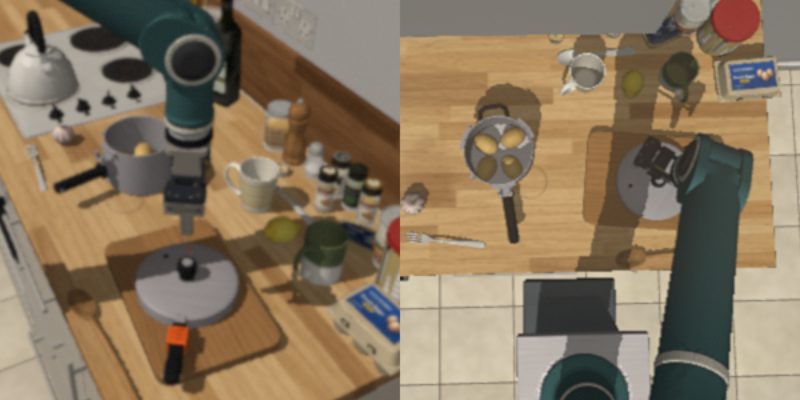

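The lid lies flat and right side up in the middle of the board, with its knob at (187,265) in the left half. The pot is open, the mugs, lemon and garlic stand where they were, and the gripper is clear.

```bash
python3 -c "
from rig import env
print(env.job_done())"
```

```text
the job is handed in; nothing more can be done
None
```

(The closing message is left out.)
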